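# Index the sample carousel and load the leaning bottle

## Task

Turn the sample carousel (its yellow spokes are there to push it by) until one of its two empty bays, whichever suits, is squarely in line with the red arrow on the carousel's foot, and take the white bottle with the blue cap from the sloped rack and stand it upright in the middle of that bay, setting it down rather than dropping it. The two dropper bottles ride along and must stay standing in their bays; leave the amber bottle in the rack and the glassware round about as they are.

Things in the scene. Friction and masses are not known exactly. Their poses are not given: they have to be found in the camera images.
- carousel_foot: Fixed grey foot of the sample carousel: round plate 176 mm across, 10 mm high, hub up to 33 mm. Origin on the worktop, on the turning axis. Along its own -x, roughly towards the robot, a tongue 30 mm wide, 6 mm high lies on the worktop out to 175 mm from the axis; on it the red index arrow points at the axis.
- carousel_disc: White disc, 210 mm across, 14 mm thick, turns both ways without end about the vertical axis of the foot; a drag of about 0.15 N m keeps it where it is left, it hardly coasts. Origin at the centre of its underside, 34 mm above the worktop; its top is at 48 mm. Its own +x points to free_bay_a. Bays: four flat dark rings 72 mm across, flush with the top, 90 degrees apart, 65 mm from the axis.
- hub (a point): Top of the aluminium knob (34 mm across) in the middle of the disc, on the turning axis, 79 mm above the worktop.
- free_bay_a (a point): Centre of one empty bay, on the disc's top, 65 mm from the axis along the disc's own +x.
- free_bay_b (a point): Centre of the other empty bay, opposite free_bay_a, 65 mm from the axis along the disc's own -x.
- index_point (a point): Fixed point 48 mm above the worktop, 65 mm from the carousel's axis straight towards the red arrow: where the centre of a bay lies when that bay is in line with the arrow.
- capped_bottle: The bottle to load: white plastic bottle with a round blue screw cap (fixed on), 61 mm across, 125 mm tall, 0.2 to 0.4 kg; the cap is 42 mm across and reaches from 106 to 125 mm above its base, the shoulder narrows towards it. Origin at the centre of its base, +z to the cap. At the start it stands in one of the rack's two places, leaning 35 degrees from vertical.
- rack: Fixed blue sloped rack, front its own -x, roughly towards the robot; two places 42.5 mm either side of its middle along its own y. The bottles stand on a sloped ledge (base centres 36 mm above the worktop) against a back plate, tops leaning 35 degrees towards its own +x, low fins beside them. No part is above 80 mm: a bottle lifted straight up or along its axis comes free. Origin on the worktop.
- amber_bottle: Amber glass reagent bottle with glass stopper, 62 mm across, 125 mm tall, origin at the centre of its base; leans in the rack's other place and stays there.
- burette_stand: Fixed twin burette stand, not part of the job. Origin under the middle of its white foot (250 x 150 mm along its own x and y, 26 mm high); rod 12 mm thick, 0.6 m tall at x = -25 mm; two burettes 12 mm thick hang from 0.9 m down to taps 0.25 m above the worktop, at x = 51, y = 28 mm and x = -101, y = -27 mm, tap keys about 35 mm long beside them.
- spoke_0 (a point): Middle of the yellow sleeve of one of the disc's eight fixed horizontal spokes, 22.5 degrees counterclockwise (from above) from free_bay_a; the others follow every 45 degrees. It is 130 mm from the axis, 41 mm above the worktop. Sleeves are round, 14 mm thick, from 106 to 155 mm from the axis; below them only the worktop and the foot's low tongue.
- bay_1 (a point): Centre of the bay on the disc's top where dropper_1 stands, 65 mm from the axis along the disc's own +y.
- dropper_1: Dropper bottle with red rubber bulb standing loose in a bay of the disc, 42 mm across, up to 125 mm tall (top about 175 mm above the worktop). Origin at the centre of its base, +z up.
- bay_2 (a point): Centre of the bay on the disc's top where dropper_2 stands, 65 mm from the axis along the disc's own -y.
- dropper_2: Dropper bottle with red rubber bulb standing loose in a bay of the disc, 42 mm across, up to 125 mm tall (top about 175 mm above the worktop). Origin at the centre of its base, +z up.
- flask: Bystander: conical flask with black rubber stopper, 68 mm across, 130 mm tall, loose on the worktop. Origin at the centre of its base.
- low_beaker: Bystander: low glass beaker with pink contents, 59 mm across, 70 mm tall, loose on the worktop. Origin at the centre of its base.
- crucible: Bystander: white lidded porcelain crucible, 45 mm across, 50 mm tall, loose on the worktop. Origin at the centre of its base.
- tall_beaker: Bystander: tall glass beaker, 78 mm across the spout, 125 mm tall, loose on the worktop. Origin at the centre of its base.
There are look-alikes about, which are no part of the job. What is shaped like the dropper_1 but pink is not meant.

How it is judged:
By the outcome, as a careful person would: the job done as asked, in the order asked, and still so for the second after the job is handed in, with the robot touching nothing.
It also fails if it takes over 61 s, if anything falls off the work surface, if the arm or the gripper's body presses on something with over 40 N, if the wrist force passes 120 N, or if a joint passes its speed limit or range.

## Robot

A 6-joint arm with a two-finger parallel gripper is mounted at the origin on a cart in front of the work surface, level with it; the furniture and walls round the work are solid. World frame = base frame: x ahead of the robot, y to its left, z up, the work surface at z = 0. Lengths are in mm, angles in degrees, forces in N, time in s.
With the tool pointing down it reaches from about 325 to 925 mm from the base axis. Payload 3.1 kg.
Tool frame: the origin (TCP) lies at the very end of the fingers, on their centre line; the grasp point (between the pads) lies grasp_offset behind it (grasp_offset is the distance from the TCP to the grasp point, in mm); z points along the fingers, x is the direction in which the jaws open and shut, and the axes are right-handed (so a half turn about z gives the same grasp; the last joint's range is limited). The gripper opens to 85 mm and grips with 20 to 120 N. Pads are 22 mm wide; open, the fingers measure 114 mm over their backs; the gripper's body (76 mm by 85 mm) begins 54 mm behind the grasp point. The pads swing forward as they close: fully open they stand 13 mm farther back than shut.
Start: joints at [59.977, 12.427, 92.441, -0, 75.132, -6.429], TCP at [250.146, 572.771, 231.3] pointing down, gripper open.
Joint ranges: [-157.48, 157.48], [-44.54, 120.13], [17.64, 146.25], [-64.5, 244.5], [7.68, 150.69], [-147.95, 147.95]. Speed limits (degrees/s): [159.86, 159.86, 180, 180, 180, 180].

## Interface

Orientations are given as [roll, pitch, yaw] about the fixed x, y, z axes, in that order (R = Rz(yaw) Ry(pitch) Rx(roll)).
In Python, from station import * gives the robot as it stands. Calls block until the motion is done:
- goto(position, orientation): joint-space move of the TCP to a pose.
- move_l(position, attitude=None, speed=150): straight line of the TCP; attitude=None keeps the orientation; speed is the mean speed in mm/s.
- move_j(angles): joint-space move.
- grip(opening, squeeze=None): finger opening in mm; squeeze is the grip in N (None keeps the last); returns when the fingers have stopped.
- wait(seconds).
- solve_ik(position, orientation): joint angles nearest the present ones, or None.
- get_obs(): the state.
- get_image(name): name is "side" or "top"; returns the picture (420x560x3 uint8, red, green, blue); there is no depth.
- get_calibration(name): a dict with "fx", "fy", "cx", "cy" (pixels), "D" ([k1, k2, p1, p2, k3] as OpenCV has them; the pictures are not rectified), "R" (3x3) and "t" (3): a world point X has camera coordinates R X + t. Camera axes: x right, y down, z forward; pixel columns grow to the right and rows downward; lengths in mm; the calibration is good to about 2 mm. A picture is of the moment at which its call begins. get_calibration takes no time and is no camera call.
A pose or a line that the arm cannot do raises Unreachable and nothing moves.
- sign_off(): hands the job in, once; it reports no verdict.
Trained networks look in the newest picture that a camera, given by its name, has taken for a name from the list of things; names that differ only in an ending like _2 or _b are one class to them, and where a whole thing is asked for, a point or a joint stands for the part that bears it (a point fixed in the world has none). Each returns a list of dicts, best first, with "score" (0 to 1); they miss things now and then, are a little off and sometimes report something else, mostly with a low value. They report only what shows in the picture. A call takes as long as a camera call. They do not tell look-alikes from the thing itself.
- spot_in(name, camera): "extent" ([centre column, centre row, width, height] in pixels, round what is visible of it).
- regions_of(name, camera): "region" (420x560 bool, what is visible of it) and "extent" ([centre column, centre row, width, height] in pixels, round what is visible of it).
The state is a dict: "t": time; "joint_pos": joint angles; "qvel": joint speeds; "effort": joint torques, N m; "tcp_pos": TCP position; "ee_rot": TCP orientation; "wrist_force": force on the tool from outside, world axes, zero at the start; "moment": the same for the moment, N m; "grip_width": finger opening in mm.
Only numpy, scipy, OpenCV 4.12 (cv2) and the standard library are available. Lean on these libraries where they do the work, as an engineer would, in place of code of your own. Each camera call takes 0.05 s, during which the arm holds its last target.

## Working session

There is one attempt and no reset: what is moved stays moved. The work goes in short steps, each a Python script; the robot and the scene stay as the last script left them, time stands still between calls to the robot, and variables do not carry over. Pictures are saved under pics/ and viewed, and the job is handed in when it is done.

```bash
ls; mkdir -p pics
python3 - <<'E'
from station import *
import cv2
for n in ("side","top"):
    im=get_image(n); cv2.imwrite(f"pics/{n}0.png",im[:,:,::-1])
    c=get_calibration(n); print(n,{k:(v.tolist() if hasattr(v,'tolist') else v) for k,v in c.items()})
o=get_obs(); print(o)
E
```

```text
pics
side {'fx': 510.48307797957375, 'fy': 510.48307797957375, 'cx': 275.46596702131876, 'cy': 211.42691615664614, 'D': [0.028594507751608732, 0.0, 0.0, 0.0, 0.0], 'R': [[0.9530101035946507, -0.3024994643751522, -0.016303879883613287], [-0.16078267259536594, -0.4594575007669081, -0.8735260369228371], [0.2567502183827788, 0.8351005203218188, -0.48650431274411404]], 't': [-506.4083398375607, 242.4261236523569, 1154.5241046216397]}
top {'fx': 464.82882854944467, 'fy': 464.82882854944467, 'cx': 277.59013089624216, 'cy': 209.24872231190156, 'D': [0.054435559047889846, 0.0, 0.0, 0.0, 0.0], 'R': [[0.01707243341668274, -0.9998249335943534, -0.007657295885617281], [-0.9946330752323131, -0.016201152696552906, -0.10218888542896827], [0.1020469385682136, 0.0093608126970863, -0.9947355414955803]], 't': [115.05746311504707, 568.738704590493, 1102.3733287433233]}
{'t': 0.1, 'joint_pos': array([ 5.99794935e+01,  1.24738763e+01,  9.25208909e+01,  8.47251367e-04,
        7.51324763e+01, -6.42812111e+00]), 'qvel': array([ 0.04652798, -0.13057014, -0.14403631,  0.07526737,  0.07092863,
        0.03119165]), 'effort': array([-6.87047959e-04, -3.98077369e+01, -3.04970956e+01, -1.34201091e-04,
        4.19229138e-03,  2.93190317e-05]), 'tcp_pos': array([249.73782658, 572.12326806, 230.06861295]), 'ee_rot': array([-1.79984941e+02,  1.26351950e-01,  6.64074129e+01]), 'wrist_force': array([-0.07871454,  0.33590475,  1.27460366]), 'moment': array([-0.01015979,  0.03534812, -0.03652771]), 'grip_width': 85.20312223355039}
```

View pics/side0.png

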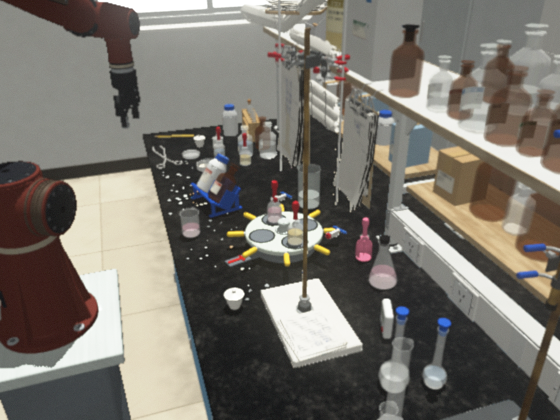

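View pics/top0.png

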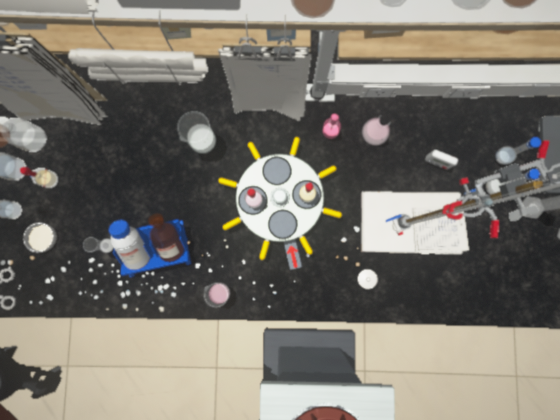

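```bash
cat > h.py <<'E'
from station import *
import numpy as np, cv2
def cal(n):
    c=get_calibration(n);K=np.array([[c['fx'],0,c['cx']],[0,c['fy'],c['cy']],[0,0,1.]])
    return K,np.array(c['D'],float),np.array(c['R']),np.array(c['t'],float)
def proj(n,P):
    K,D,R,t=cal(n); return cv2.projectPoints(np.asarray(P,float).reshape(-1,1,3),cv2.Rodrigues(R)[0],t,K,D)[0].reshape(-1,2)
def unp(n,uv,z):
    K,D,R,t=cal(n); p=cv2.undistortPoints(np.asarray(uv,float).reshape(-1,1,2),K,D).reshape(-1,2)
    d=np.c_[p,np.ones(len(p))]@R; c=-R.T@t
    return c+d*((z-c[2])/d[:,2])[:,None]
def crop(n,im,u0,v0,w,h,s,name,pts=()):
    a=cv2.resize(im[v0:v0+h,u0:u0+w,::-1],None,fx=s,fy=s,interpolation=cv2.INTER_CUBIC)
    for u,v in pts: cv2.circle(a,(int((u+.5-u0)*s),int((v+.5-v0)*s)),2,(0,255,0),-1)
    cv2.imwrite(name,a)
E
python3 - <<'E'
from h import *
t=get_image("top"); s=get_image("side")
crop("top",t,210,125,140,150,4,"pics/t1.png")
crop("top",t,80,200,140,110,5,"pics/t2.png")
crop("side",s,170,120,190,150,4,"pics/s1.png")
np.save("top.npy",t)
for n in ["capped_bottle","carousel_disc","hub","spoke_0","carousel_foot","rack","amber_bottle","dropper_1","free_bay_a","tall_beaker","low_beaker","crucible","burette_stand","flask"]:
  for c in ("top","side"):
    print(n,c,[(np.round(d['extent']).tolist(),round(d['score'],2)) for d in spot_in(n,c)][:10])
E
```

```text
capped_bottle top [([127.0, 246.0, 42.0, 50.0], 0.88)]
capped_bottle side [([211.0, 174.0, 29.0, 39.0], 0.82)]
carousel_disc top [([279.0, 202.0, 122.0, 123.0], 0.69)]
carousel_disc side [([282.0, 239.0, 108.0, 55.0], 0.7)]
hub top [([280.0, 196.0, 127.0, 126.0], 0.91), ([378.0, 130.0, 30.0, 26.0], 0.75)]
hub side [([282.0, 240.0, 110.0, 60.0], 0.71)]
spoke_0 top [([281.0, 199.0, 123.0, 117.0], 0.63)]
spoke_0 side [([279.0, 240.0, 102.0, 55.0], 0.76)]
carousel_foot top [([292.0, 258.0, 13.0, 30.0], 0.75)]
carousel_foot side [([268.0, 258.0, 90.0, 21.0], 0.66)]
rack top [([255.0, 202.0, 18.0, 20.0], 0.74)]
rack side [([215.0, 201.0, 51.0, 34.0], 0.73), ([296.0, 222.0, 15.0, 50.0], 0.69)]
amber_bottle top [([166.0, 237.0, 37.0, 51.0], 0.71)]
amber_bottle side [([223.0, 181.0, 35.0, 40.0], 0.76), ([192.0, 225.0, 23.0, 34.0], 0.3)]
dropper_1 top [([333.0, 126.0, 16.0, 24.0], 0.59), ([309.0, 192.0, 17.0, 27.0], 0.57), ([253.0, 201.0, 16.0, 19.0], 0.5)]
dropper_1 side [([295.0, 222.0, 18.0, 49.0], 0.8), ([363.0, 240.0, 16.0, 44.0], 0.8), ([275.0, 200.0, 14.0, 40.0], 0.57), ([223.0, 182.0, 36.0, 40.0], 0.44)]
free_bay_a top [([283.0, 198.0, 130.0, 122.0], 0.8)]
free_bay_a side [([281.0, 237.0, 106.0, 52.0], 0.74)]
tall_beaker top [([196.0, 134.0, 39.0, 45.0], 0.71)]
tall_beaker side [([310.0, 183.0, 23.0, 43.0], 0.84)]
low_beaker top [([218.0, 297.0, 26.0, 24.0], 0.9)]
low_beaker side [([191.0, 225.0, 20.0, 32.0], 0.95), ([384.0, 263.0, 26.0, 55.0], 0.3)]
crucible top [([366.0, 280.0, 15.0, 14.0], 0.58)]
crucible side [([232.0, 296.0, 22.0, 23.0], 0.58)]
burette_stand top []
burette_stand side []
flask top [([378.0, 131.0, 28.0, 30.0], 0.81)]
flask side [([384.0, 263.0, 29.0, 54.0], 0.81)]
```

View pics/t1.png

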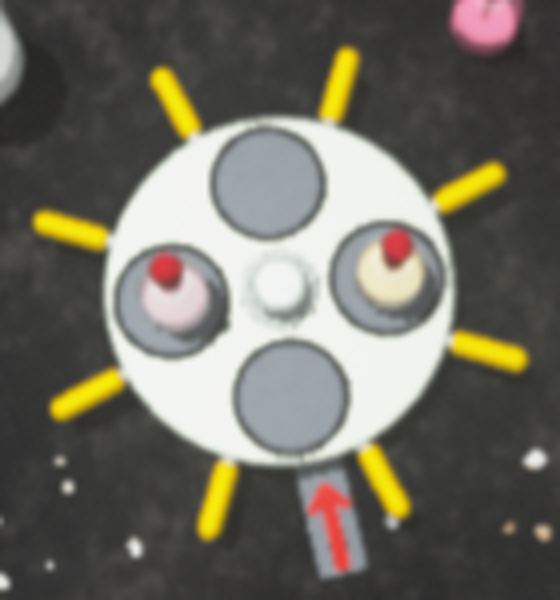

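View pics/t2.png

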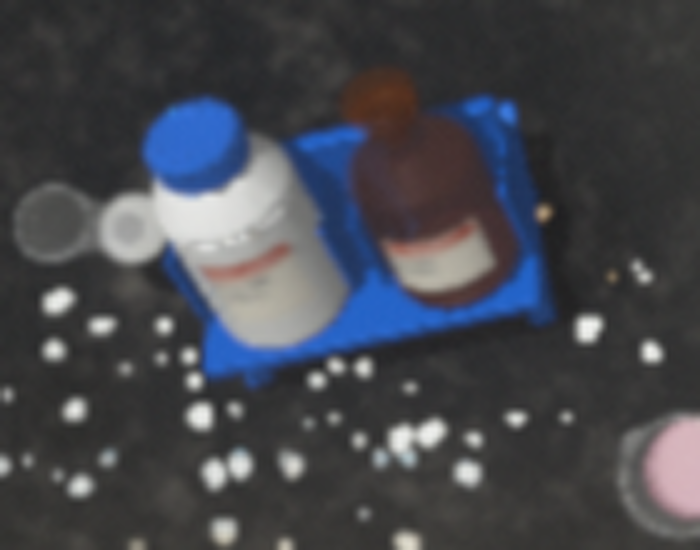

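View pics/s1.png

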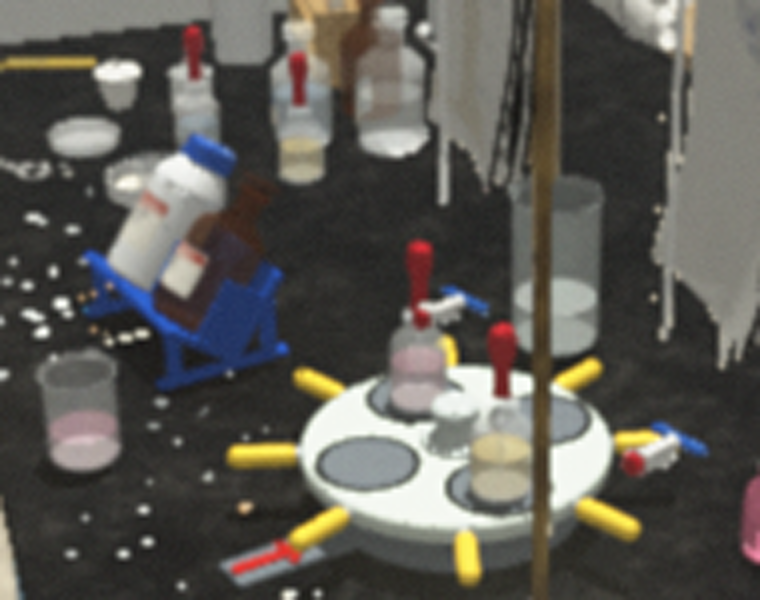

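```bash
cat > car.py <<'E'
from h import *
def yellow(im):
    h=cv2.cvtColor(im,cv2.COLOR_RGB2HSV); return cv2.inRange(h,(22,150,120),(33,255,255))
def disc(im,cam="top",c0=None):
    m=yellow(im); v,u=np.nonzero(m); P=unp(cam,np.c_[u,v],41)[:,:2]
    K=None
    c=np.array(c0 if c0 is not None else P.mean(0))
    from scipy.optimize import least_squares
    k=np.hypot(*(P-c).T); P=P[(k>95)&(k<165)]
    def res(p):
        d=P-p[:2]; a=np.arctan2(d[:,1],d[:,0])-p[2]; w=np.pi/4
        a=(a+w/2)%w-w/2; return a*np.hypot(*d.T)
    best=min((least_squares(res,[*c,a],loss='soft_l1',f_scale=4) for a in np.radians(np.arange(0,45,7.5))),key=lambda r:r.cost)
    x=best.x; return x[:2],np.degrees(x[2])%45,np.sqrt(np.mean(best.fun**2)),len(P)
def red_dir(im,c,cam="top"):
    h=cv2.cvtColor(im,cv2.COLOR_RGB2HSV); m=cv2.inRange(h,(0,120,120),(8,255,255))|cv2.inRange(h,(172,120,120),(180,255,255))
    v,u=np.nonzero(m);P=unp(cam,np.c_[u,v],6.5)[:,:2]; d=P-c;r=np.hypot(*d.T)
    ok=(r>105)&(r<180)&(d[:,0]<-60)
    d=d[ok]; q=d-d.mean(0); w=np.linalg.svd(q)[2][0]; w=w if w[0]<0 else -w
    return np.degrees(np.arctan2(d.mean(0)[1],d.mean(0)[0])),np.degrees(np.arctan2(w[1],w[0])),len(d),d.mean(0)
E
python3 - <<'E'
from car import *
t=np.load("top.npy"); c,a,e,n=disc(t); print("disc",c,a,e,n, red_dir(t,c))
# white disc boundary
from scipy.optimize import least_squares
g=((t.min(2)>200)*255).astype(np.uint8)
lab=cv2.connectedComponentsWithStats(g)[1]; 
cs=cv2.findContours(g,cv2.RETR_EXTERNAL,cv2.CHAIN_APPROX_NONE)[0]
for k in cs:
    if 80<np.ptp(k[:,0,0])<100 and cv2.contourArea(k)>3000:
        P=unp("top",k[:,0],48)[:,:2]; r=least_squares(lambda p:np.hypot(*(P-p[:2]).T)-p[2],[*c,105],loss='soft_l1'); print("disc circle",r.x)
# bays dark
print("hub", unp("top",[[210+280/4,125+285/4]],79))
for b in [(268,183),(291,396),(172,300),(386,277)]:
    p=unp("top",[[210+b[0]/4-.4,125+b[1]/4-.4]],48)[0,:2]-c; print("bay",p,np.hypot(*p),np.degrees(np.arctan2(p[1],p[0])))
# side
s=get_image("side"); print("side disc",disc(s,"side",c)); print(red_dir(s,c,"side"))
for nm,z in [("low_beaker",35),("crucible",25),("tall_beaker",60),("flask",60)]:
  for cam in("top","side"):
    spo=(get_image(cam),spot_in(nm,cam))[1]; print(nm,cam,unp(cam,[spo[0]['extent'][:2]],z)[0].round() if spo else None)
# burette
print("rod top guess", unp("top",[[400,223]],26))
E
```

```text
disc [595.12877947 120.82878818] 29.622287560952305 4.558458194922903 967 (np.float64(-165.7341370044618), np.float64(-166.83322581265156), 96, array([-138.30776584,  -35.16646257]))
disc circle [594.19652374 126.62980678  96.98499917]
hub [[592.26691793 118.95817701  79.        ]]
bay [64.11315895  7.52986404] 64.55382253261509 6.698500405819549
bay [-64.53164158  -8.42460866] 65.07923475001208 -172.56209859743882
bay [-7.97010288 63.91993755] 64.41491252973567 97.10746181706122
bay [  8.01019755 -64.30586471] 64.80283558941997 -82.89958001085063
side disc (array([594.87279244, 123.7727776 ]), np.float64(29.576715601530204), np.float64(6.4613226404517095), 471)
(np.float64(-166.10123906257942), np.float64(-163.82524343012605), 48, array([-142.30903964,  -35.21466083]))
low_beaker top [357. 263.  35.]
low_beaker side [360. 258.  35.]
crucible top [408. -92.  25.]
crucible side [397. -95.  25.]
tall_beaker top None
tall_beaker side [749. 327.  60.]
flask top [ 759. -114.   60.]
flask side [ 767. -117.   60.]
rod top guess [[ 538.46617322 -172.39225997   26.        ]]
```

```bash
cat > bot.py <<'E'
from h import *
from scipy.optimize import minimize
prof=[(0,30.5),(85,30.5),(106,21),(125,21)]
def axis(p):  # x,y base, yaw, lean
    y,l=np.radians(p[2]),np.radians(p[3]); return np.array([np.sin(l)*np.cos(y),np.sin(l)*np.sin(y),np.cos(l)])
def sil(cam,p,bz=36):
    a=axis(p); e1=np.cross(a,[0.3,-0.8,0.1]);e1/=np.linalg.norm(e1);e2=np.cross(a,e1); th=np.linspace(0,2*np.pi,40)
    m=np.zeros((420*4,560*4),np.uint8)
    rings=[np.array([p[0],p[1],bz])+a*h+r*(np.cos(th)[:,None]*e1+np.sin(th)[:,None]*e2) for h,r in prof]
    for i in range(3):
        q=proj(cam,np.vstack(rings[i:i+2])); cv2.fillConvexPoly(m,cv2.convexHull(np.round((q+.5)*4).astype(np.int32)),255)
    return cv2.resize(m,(560,420),interpolation=cv2.INTER_AREA)/255.
E
python3 - <<'E'
from bot import *
M={}
for cam in("top","side"):
    im=get_image(cam); r=regions_of("capped_bottle",cam)[0]; M[cam]=r['region'].astype(float)
    ov=im.copy(); ov[r['region']]=ov[r['region']]//2+np.array([0,127,0],np.uint8)
    e=r['extent']; crop(cam,ov,int(e[0])-50,int(e[1])-40,100,80,6,f"pics/bm_{cam}.png")
def cost(p,cams):
    return sum(1-np.minimum(M[c],sil(c,p)).sum()/np.maximum(M[c],sil(c,p)).sum() for c in cams)
b0=unp("top",[[136,264]],36)[0]; c0=unp("top",[[119,228]],130)[0]; print(b0,c0)
for cams in (("top","side"),("top",),("side",)):
  best=None
  for y in(-10,0,15,30):
    for bz in ((b0[0]-0,b0[1]),(b0[0]+15,b0[1])):
      r=minimize(cost,[*bz,y,35],args=(cams,),method="Nelder-Mead",options=dict(initial_simplex=np.array([[*bz,y,35]]*5)+np.vstack([np.zeros(4),np.diag([10,10,10,.01])])))
      if best is None or r.fun<best.fun: best=r
  print(cams,best.x,best.fun)
E
```

```text
[429.36813769 459.79498547  36.        ] [509.27669807 471.85055535 130.        ]Traceback (most recent call last):
  File "<stdin>", line 14, in <module>
    res = _minimize_neldermead(fun, x0, args, callback, bounds=bounds,
                               **options)
    fxc = func(xc)
    fx = function(np.copy(x), *(wrapper_args + args))
  File "<stdin>", line 8, in cost
  File "<stdin>", line 8, in <genexpr>
  File "bot.py", line 11, in sil
    q=proj(cam,np.vstack(rings[i:i+2])); cv2.fillConvexPoly(m,cv2.convexHull(np.round((q+.5)*4).astype(np.int32)),255)
  File "h.py", line 7, in proj
    K,D,R,t=cal(n); return cv2.projectPoints(np.asarray(P,float).reshape(-1,1,3),cv2.Rodrigues(R)[0],t,K,D)[0].reshape(-1,2)
            ~~~^^^
  File "h.py", line 4, in cal
    c=get_calibration(n);K=np.array([[c['fx'],0,c['cx']],[0,c['fy'],c['cy']],[0,0,1.]])
ValueError: time passes only in moves, steps and waits
```

```bash
python3 - <<'E'
s=open('h.py').read()
s=s.replace("def cal(n):\n    c=get_calibration(n);","import functools\n@functools.lru_cache\ndef cal(n):\n    c=get_calibration(n);")
open('h.py','w').write(s)
E
python3 - <<'E'
from bot import *
M={}
for cam in("top","side"):
    im=get_image(cam); r=regions_of("capped_bottle",cam)[0]; M[cam]=r['region'].astype(float)
    ov=im.copy(); ov[r['region']]=ov[r['region']]//2+np.array([0,127,0],np.uint8)
    e=r['extent']; crop(cam,ov,int(e[0])-50,int(e[1])-40,100,80,4,f"pics/bm_{cam}.png"); np.save(f"im_{cam}.npy",im)
np.savez("M.npz",**M)
def cost(p,cams):
    return sum(1-np.minimum(M[c],sil(c,p)).sum()/np.maximum(M[c],sil(c,p)).sum() for c in cams)
b0=unp("top",[[136,264]],36)[0]; c0=unp("top",[[119,228]],130)[0]; print(b0,c0)
for cams in (("top","side"),("top",),("side",)):
  best=None
  for y in(0,20):
      bz=b0[:2]
      r=minimize(lambda q:cost([*q,35],cams),[*bz,y],method="Nelder-Mead",options=dict(maxiter=150,initial_simplex=np.array([[*bz,y]]*4)+np.vstack([np.zeros(3),np.diag([10,10,10])])))
      if best is None or r.fun<best.fun: best=r
  print(cams,best.x,best.fun)
  if len(cams)==2: B=best.x
for cam in("top","side"):
    im=np.load(f"im_{cam}.npy"); s=(sil(cam,[*B,35])>.5).astype(np.uint8)
    s=cv2.resize(s,None,fx=6,fy=6,interpolation=cv2.INTER_NEAREST); big=cv2.resize(im,None,fx=6,fy=6,interpolation=cv2.INTER_CUBIC)
    cv2.drawContours(big,cv2.findContours(s,0,2)[0],-1,(0,255,0),1)
    v,u=np.argwhere(s).mean(0).astype(int); cv2.imwrite(f"pics/fit_{cam}.png",big[v-240:v+240,max(0,u-270):u+270,::-1])
o=get_obs();print(o['t'],o['wrist_force'])
E
cd pics; python3 -c "
import cv2,numpy as np
a=[cv2.resize(cv2.imread(f'fit_{c}.png'),(400,360)) for c in('top','side')]; cv2.imwrite('fit.png',np.hstack(a))"
```

```text
[429.36813769 459.79498547  36.        ] [509.27669807 471.85055535 130.        ]
('top', 'side') [438.80016492 463.40033196   5.82505223] 0.32601432407729103
('top',) [440.84344279 462.03392349   7.89233923] 0.09021871202916154
('side',) [439.2693742  477.94791998 -12.77425225] 0.20347386786802435
2.85 [-0.78119664  0.56183404 -0.35231169]
```

View pics/fit.png

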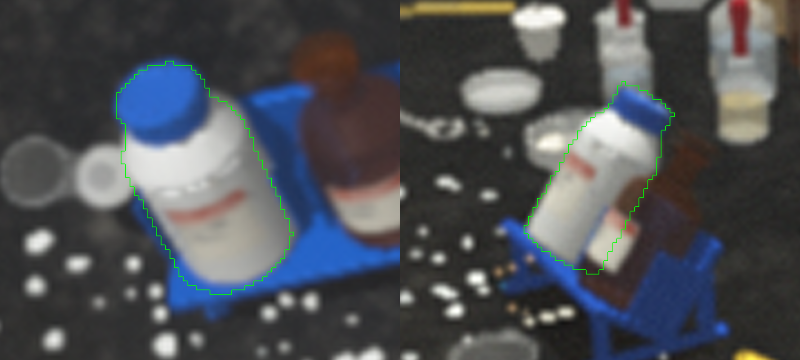

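Run:
```python
from bot import *
M=dict(np.load("M.npz")); I={c:np.load(f"im_{c}.npy") for c in M}
# own mask: bright-lowsat white body or blue cap within roi
W={c:np.ones((420,560)) for c in M}
hs=cv2.cvtColor(I['side'],cv2.COLOR_RGB2HSV)
# side: ignore lower right (amber overlap): pixels right of line; keep left edge and the cap
v,u=np.mgrid[:420,:560]
# ignore pixels in side where row>168 and right of bottle axis
e=np.argwhere(M['side']>0); print(e.min(0),e.max(0))
W['side'][(v>170)&(u>200+ (195-v)*0.5)]=0
def cost(p,cams):
    return sum(1-(W[c]*np.minimum(M[c],sil(c,p))).sum()/(W[c]*np.maximum(M[c],sil(c,p))).sum() for c in cams)
for cams in (("top","side"),("top",),("side",)):
  r=min((minimize(lambda q:cost([*q,35],cams),[440,462,y],method="Nelder-Mead",options=dict(maxiter=150,initial_simplex=np.array([[440,462,y]]*4)+np.vstack([np.zeros(3),np.diag([8,8,8])]))) for y in(0,15)),key=lambda r:r.fun)
  print(cams,r.x,r.fun)
  if len(cams)==2: B=r.x
A=[]
for p in ([*B,35],[440.8,462,7.9,35]):
 for cam in("top","side"):
    s=(sil(cam,p)>.5).astype(np.uint8); s=cv2.resize(s,None,fx=6,fy=6,interpolation=cv2.INTER_NEAREST); big=cv2.resize(I[cam],None,fx=6,fy=6,interpolation=cv2.INTER_CUBIC)
    cv2.drawContours(big,cv2.findContours(s,0,2)[0],-1,(0,255,0),1)
    v,u=np.argwhere(s).mean(0).astype(int); A.append(big[v-150:v+150,u-200:u+200,::-1])
cv2.imwrite("pics/fit2.png",np.vstack([np.hstack(A[:2]),np.hstack(A[2:])]))
q=unp("top",[[80+205/5,200+375/5],[80+550/5,200+320/5]],25)[:,:2];d=q[0]-q[1];print("rack front",q,np.degrees(np.arctan2(d[1],d[0]))-90,np.hypot(*d))
```

```text
[154 196] [192 228]
('top', 'side') [439.23236715 461.96870932   7.15396877] 0.18540182422492657
('top',) [441.35408826 461.55880543   8.99190916] 0.09125745230081883
('side',) [436.59553692 459.22813971   5.73506828] 0.06912854692155523
rack front [[402.52878904 497.52716952]
 [430.97962706 333.63300535]] 9.847993055622766 166.34526513351076
```

View pics/fit2.png

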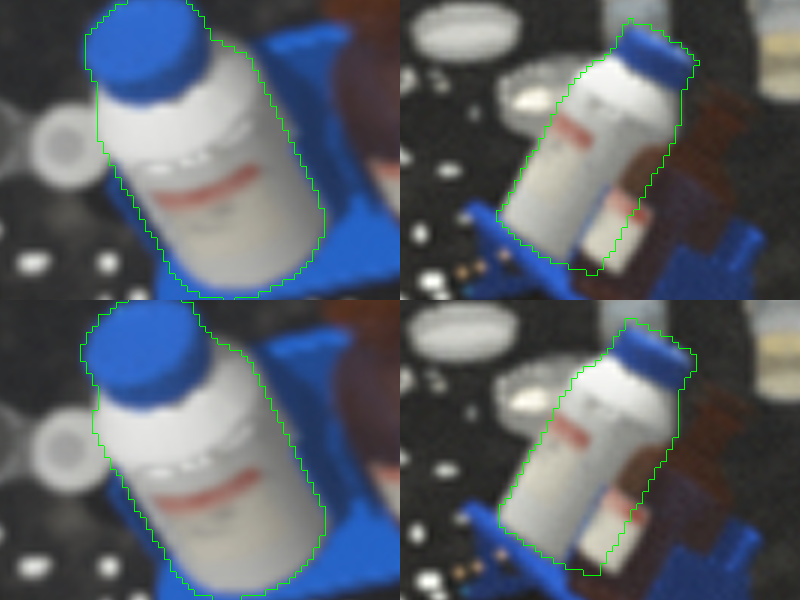

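Run:
```python
from h import *
import station; print([x for x in dir(station) if not x.startswith('_')]); print(station.grasp_offset if hasattr(station,'grasp_offset') else None)
from scipy.spatial.transform import Rotation as Rn
c=np.array([594.9,120.7])
for ph in (164.6,171.6):
    p=np.radians(ph); P=c+134*np.array([np.cos(p),np.sin(p)])
    for z in(22,150): print(ph,z,solve_ik([*P,z],[180,0,ph-90]))
# cap
y=8; a=np.array([np.sin(np.radians(35))*np.cos(np.radians(y)),np.sin(np.radians(35))*np.sin(np.radians(y)),np.cos(np.radians(35))])
B=np.array([440,461.5,36.])
for s in(1,-1):
    X=s*np.array([-np.sin(np.radians(y)),np.cos(np.radians(y)),0]); Z=-a; Y=np.cross(Z,X)
    e=Rn.from_matrix(np.c_[X,Y,Z]).as_euler('xyz',degrees=True); print(e)
    for h in(105,200): print(h,B+a*h,solve_ik(B+a*h,e))
for yaw in(-90,-45,0,45,90,135): print(yaw,solve_ik([531.9,104.9,155],[180,0,yaw]))
```

```text
['Unreachable', 'get_calibration', 'get_image', 'get_obs', 'goto', 'grasp_offset', 'grip', 'move_j', 'move_l', 'regions_of', 'sign_off', 'solve_ik', 'spot_in', 'wait']
18.700000000000003
164.6 22 [ 1.03584292e+01  1.31837287e+01  1.17545669e+02 -2.54444375e-14
  4.92706027e+01 -6.42415708e+01]
164.6 150 [ 1.03584292e+01  1.07728595e+00  1.14279254e+02 -2.54444375e-14
  6.46434604e+01 -6.42415708e+01]
171.6 22 [ 8.54752331e+00  1.23346944e+01  1.18617941e+02 -2.54444375e-14
  4.90473644e+01 -7.30524767e+01]
171.6 150 [ 8.54752331e+00  5.34333738e-02  1.15312719e+02 -2.54444375e-14
  6.46338477e+01 -7.30524767e+01]
[-145.    0.   98.]
105 [499.63941514 469.88177318 122.01096465] [ 31.49559549  45.63211454  63.49760242  13.58505671 103.21063515
 -67.23813356]
200 [553.59888598 477.46528226 199.83040886] [ 30.08274381  48.22983141  50.77152224  13.58679091 113.3777598
 -66.13875313]
[ 1.45000000e+02  1.27222187e-14 -8.20000000e+01]
105 [499.63941514 469.88177318 122.01096465] [ 31.49559549  45.63211454  63.49760242  13.58505671 103.21063515
 112.76186644]
200 [553.59888598 477.46528226 199.83040886] [ 30.08274381  48.22983141  50.77152224  13.58679091 113.3777598
 113.86124687]
-90 [ 3.73800792e+00  6.94325691e+00  1.07428551e+02 -2.54444375e-14
  6.56281920e+01  9.37380079e+01]
-45 [ 3.73800792e+00  6.94325691e+00  1.07428551e+02 -2.54444375e-14
  6.56281920e+01  4.87380079e+01]
0 [ 3.73800792e+00  6.94325691e+00  1.07428551e+02 -2.54444375e-14
  6.56281920e+01  3.73800792e+00]
45 [ 3.73800792e+00  6.94325691e+00  1.07428551e+02 -2.54444375e-14
  6.56281920e+01 -4.12619921e+01]
90 [ 3.73800792e+00  6.94325691e+00  1.07428551e+02 -2.54444375e-14
  6.56281920e+01 -8.62619921e+01]
135 [   3.73800792    6.94325691  107.42855107    0.           65.62819202
 -131.26199208]
```

Run:
```python
from car import *
c=np.array([594.9,120.7]); ph=np.radians(164.6); P=c+134*np.array([np.cos(ph),np.sin(ph)])
grip(45,20)
goto([*P,130],[180,0,74.6])
move_l([*P,22],speed=120)
o=get_obs(); print(o['t'],o['tcp_pos'],o['ee_rot'],o['wrist_force'],o['grip_width'])
grip(0,20)
o=get_obs(); print(o['t'],o['tcp_pos'],o['ee_rot'],o['wrist_force'],o['moment'],o['grip_width'])
s=get_image("side");t=get_image("top"); crop("side",s,170,150,190,150,4,"pics/s2.png"); crop("top",t,210,125,140,150,4,"pics/t3.png")
print(disc(t,"top",c),disc(s,"side",c))
```

```text
6.125 [466.52342435 156.5286903   22.68807149] [ 1.79920164e+02 -3.94793741e-02  7.46090723e+01] [ 0.04301987 -0.44473265  0.24625966] 44.911872265006366
6.5 [466.48030906 156.40010458  22.8867904 ] [ 1.79919177e+02 -3.61367555e-02  7.45971781e+01] [-1.36431459 -0.0804727   4.58411973] [-0.04251851  0.08308047 -0.03290339] 13.005538781281585
(array([595.19626749, 120.67069773]), np.float64(29.32985441053543), np.float64(4.597408603932059), 847) (array([595.0366781 , 123.60094337]), np.float64(29.216924277028014), np.float64(6.197898238346082), 410)
```

View pics/s2.png

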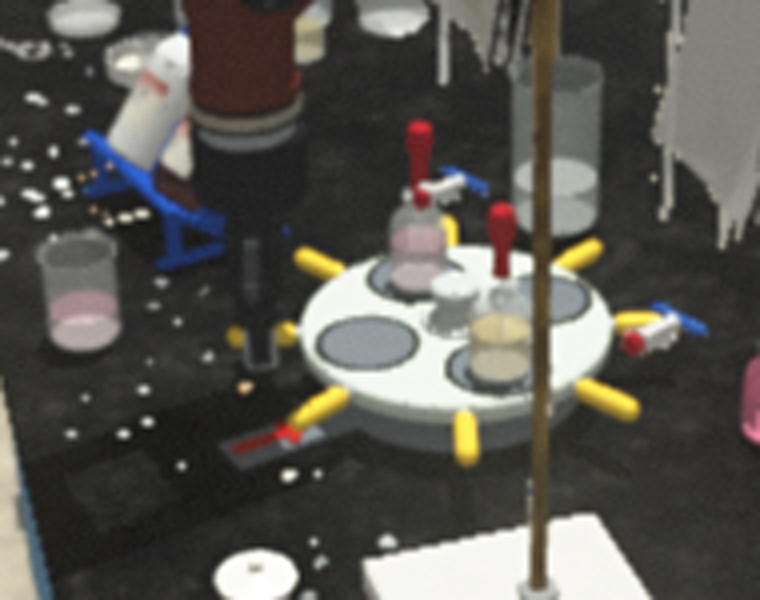

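View pics/t3.png

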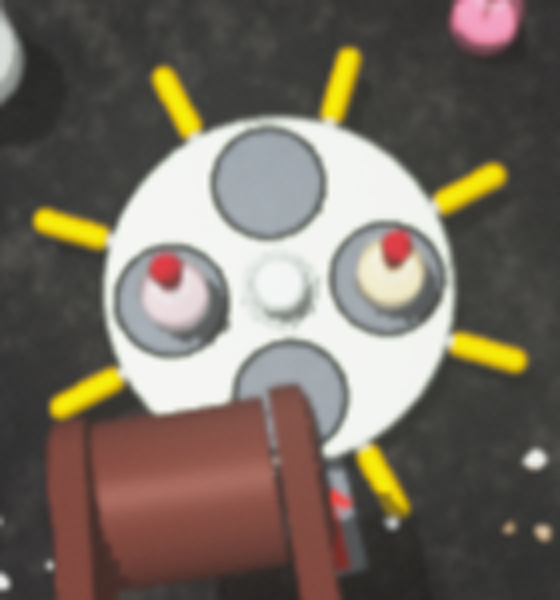

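Run:
```python
from car import *
c=np.array([594.9,120.7])
for a in (168.1,171.6):
    ph=np.radians(a); P=c+134*np.array([np.cos(ph),np.sin(ph)]); move_l([*P,22],[180,0,a-90],speed=30)
wait(0.2)
o=get_obs(); print(o['t'],o['tcp_pos'],o['ee_rot'],o['wrist_force'],o['grip_width'])
grip(45); move_l([*P,130],speed=200)
o=get_obs(); goto([420,330,260],[180,0,74])
t=get_image("top");s=get_image("side"); np.save("top2.npy",t); np.save("side2.npy",s)
cc,a,e,n=disc(t,"top",c); print(cc,a,e,n); print(red_dir(t,cc)); sc=disc(s,"side",c); print(sc,red_dir(s,sc[0],"side"))
for d in(-0.6,0.6): print(red_dir(t,cc+[0,d])[:2])
# rectified top patch at z=6 & 48
crop("top",t,210,125,140,150,4,"pics/t4.png"); print(get_obs()['t'])
```

```text
7.65 [463.02110776 140.1922172   22.87413196] [1.79938671e+02 3.05114274e-03 8.16130101e+01] [-0.59642047 -1.57119703  5.31996656] 13.482640457873433
[595.07340371 120.96716999] 36.46662070813177 4.622019210777 989
(np.float64(-165.6494651368517), np.float64(-166.80577851098684), 94, array([-138.35235214,  -35.39555672]))
(array([594.39755954, 123.2645697 ]), np.float64(36.53238166405168), np.float64(6.954504936229967), 480) (np.float64(-165.03876048909063), np.float64(-165.45559409420963), 54, array([-139.09672256,  -37.17001808]))
(np.float64(-165.88292027497474), np.float64(-166.80577851098684))
(np.float64(-165.41649570034792), np.float64(-166.80577851098684))
9.7833
```

View pics/t4.png

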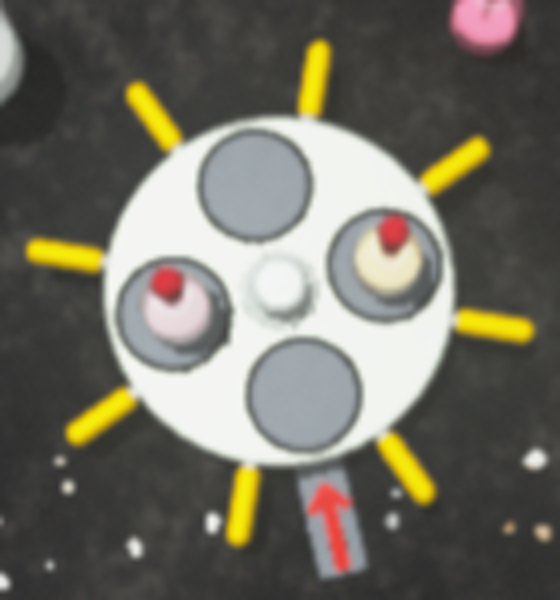

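```bash
cat > bt.py <<'E'
from h import *
from scipy.spatial.transform import Rotation as Rn
y=np.radians(7.8); l=np.radians(35)
a=np.array([np.sin(l)*np.cos(y),np.sin(l)*np.sin(y),np.cos(l)]); B=np.array([440,461.5,36.]); E0=[-145,0,97.8]
E
python3 - <<'E'
from bt import *
grip(62,60)
goto(B+a*190,E0)
move_l(B+a*140,speed=150)
o=get_obs(); print(o['t'],o['tcp_pos'],B+a*140,o['ee_rot'],o['wrist_force'],o['grip_width'])
s=get_image("side");t=get_image("top"); crop("side",s,140,90,140,120,5,"pics/s5.png"); crop("top",t,60,170,160,120,5,"pics/t5.png")
E
```

```text
11.475 [519.50391641 472.58363215 153.26733818] [519.55774619 472.39805562 150.6812862 ] [-1.45144589e+02 -5.28807911e-02  9.78172321e+01] [ 1.14001061 -0.88495812  0.55922922] 62.2021688821393
```

View pics/s5.png

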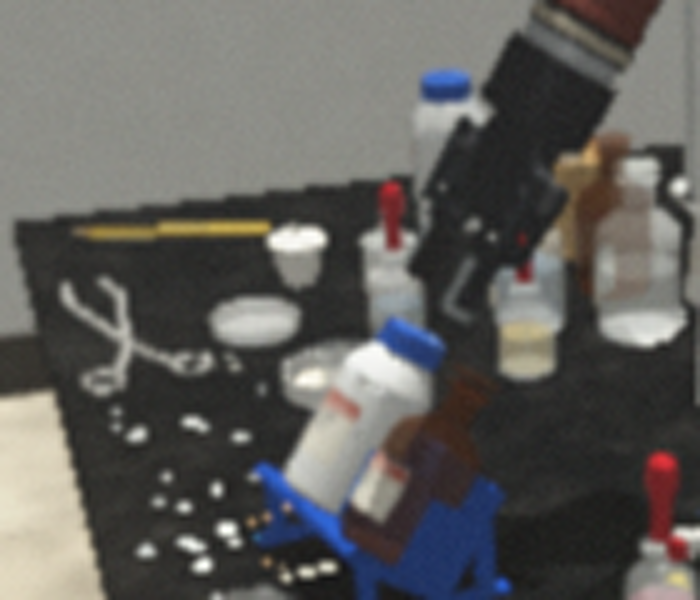

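View pics/t5.png

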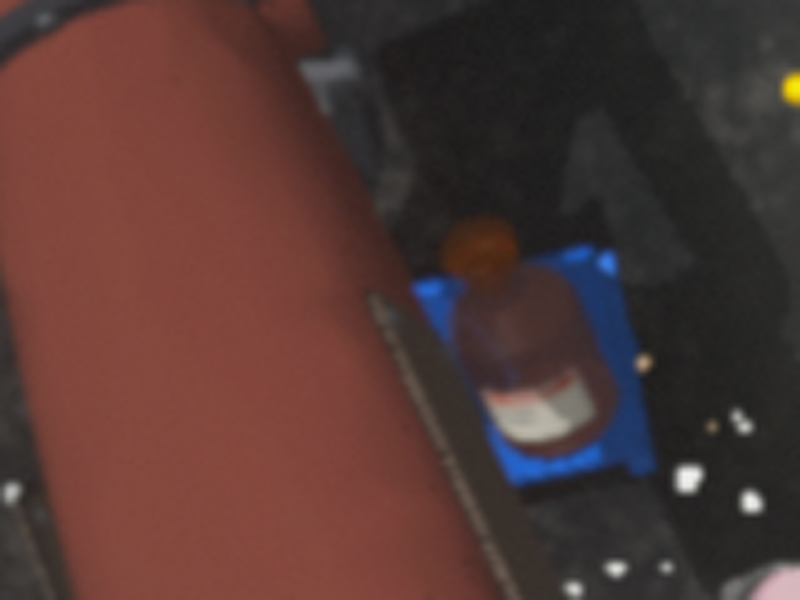

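Run:
```python
from bt import *
for h in (115,106,100):
    move_l(B+a*h,speed=60); o=get_obs(); d=o['tcp_pos']-B; print(h,o['t'],"along",d@a,"off",d-a*(d@a),o['wrist_force'])
s=get_image("side"); crop("side",s,180,120,80,70,9,"pics/s6.png")
```

```text
115 12.1417 along 114.16816645388309 off [-0.01884542 -0.06733347  0.01947225] [ 0.14535881 -0.29870312  0.94289959]
106 12.4417 along 105.21732470457121 off [-0.06767186 -0.12353459  0.05868532] [ 0.31207162 -0.08743358 -0.62957888]
100 12.6917 along 99.28354329352614 off [-0.04890249 -0.14086617  0.04731146] [-0.37589241  0.84658804  0.42578553]
```

View pics/s6.png

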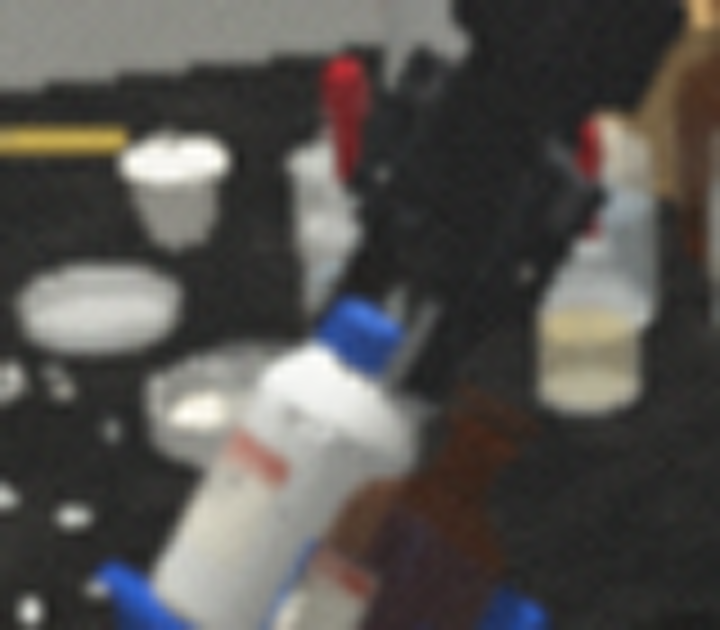

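```bash
python3 - <<'E'
from bt import *
grip(30,70); o=get_obs(); d=o['tcp_pos']-B; print(o['t'],o['grip_width'],"along",d@a,o['wrist_force'],o['moment'])
s=get_image("side"); crop("side",s,180,120,80,70,5,"pics/s7.png")
P=o['tcp_pos']
if o['grip_width']>35:
    move_l(B+a*115,speed=40); o=get_obs(); print(o['t'],o['grip_width'],o['wrist_force'],o['moment'])
    move_l(B+a*230,speed=120); wait(.2); o=get_obs(); print(o['t'],o['tcp_pos'],o['ee_rot'],o['grip_width'],o['wrist_force'],o['moment'])
s=get_image("side"); crop("side",s,170,60,140,140,5,"pics/s8.png")
E
cd pics; python3 -c "
import cv2,numpy as np
a=[cv2.resize(cv2.imread(f's{c}.png'),(400,400)) for c in(7,8)]; cv2.imwrite('s78.png',np.hstack(a))"
```

```text
13.075 39.274638799223816 along 100.9366564018292 [ 0.87935814 -0.55877248  1.5353242 ] [ 0.14600944 -0.24074564 -0.03046405]
13.65 38.87877372954563 [-0.15516829  1.78576793 -0.38594591] [ 0.47242384 -0.27952071 -0.36022643]
14.9583 [570.08031648 479.26656871 223.51601739] [-1.44909874e+02  5.30337985e-02  9.78206476e+01] 38.75936054303536 [-0.64927514  0.51178628 -2.61847419] [ 0.09134899 -0.61085728 -0.00819167]
```

View pics/s78.png

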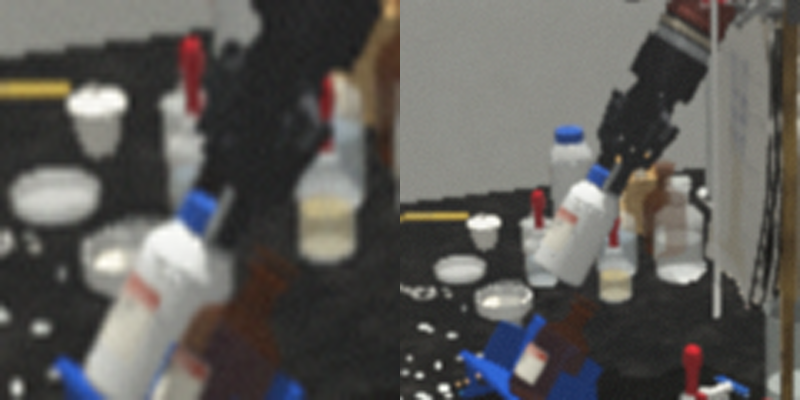

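Run:
```python
from bt import *
I=[531.9,105.2]
goto([480,400,330],[180,0,98]); o=get_obs(); print(o['t'],o['tcp_pos'],o['ee_rot'],o['grip_width'])
s=get_image("side");np.save("im_u.npy",s);crop("side",s,130,10,140,140,4,"pics/s9.png");
t=get_image("top")
goto([*I,310],[180,0,98]); wait(.2); o=get_obs(); print(o['t'],o['tcp_pos'],o['ee_rot'],o['grip_width'],o['wrist_force'],o['moment'])
s=get_image("side");t=get_image("top");crop("side",s,190,70,190,150,4,"pics/s10.png");crop("top",t,190,125,180,150,4,"pics/t10.png");np.save("im_side10.npy",s)
r=regions_of("capped_bottle","side"); print([(x['score'],x['extent']) for x in r]); np.save("reg10.npy",np.array([x['region'] for x in r]))
```

```text
15.7917 [479.56639152 399.99785295 330.1508819 ] [-1.79963459e+02 -2.31858988e-02  9.80018878e+01] 39.03523080441341
17.2417 [531.96984383 106.45470766 310.11808395] [ 1.79987350e+02 -1.57330218e-02  9.81149867e+01] 38.677300361084555 [ 0.11043152  0.36224951 -4.00453429] [-0.01187688 -0.010342    0.01771797]
[(0.69, [261.1, 161.3, 23.4, 58.8])]
```

View pics/s9.png

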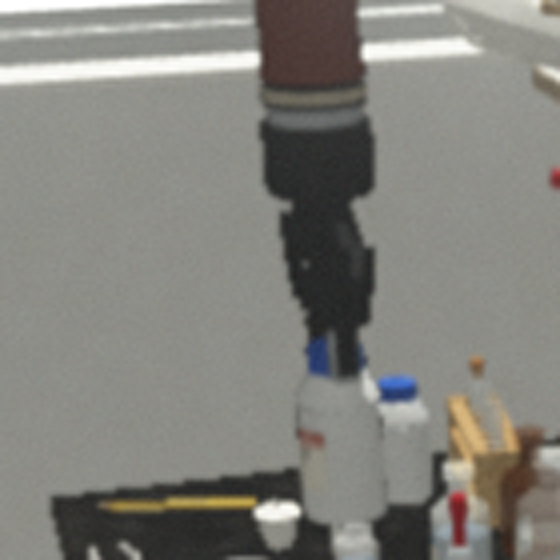

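View pics/s10.png

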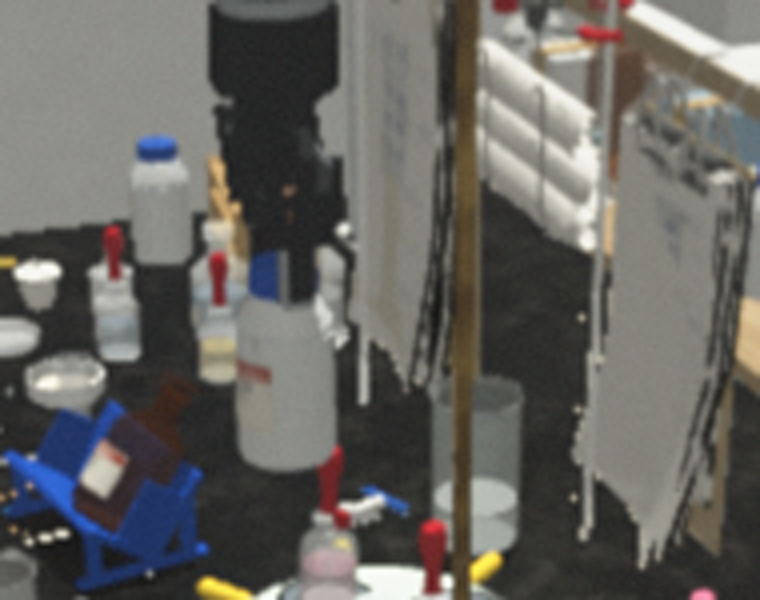

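Run:
```python
from bot import *
from scipy.optimize import minimize
M=np.load("reg10.npy")[0].astype(float); im=np.load("im_side10.npy")
W=np.ones_like(M); 
# ignore gripper/cap zone
W[:70+305//4]=0
T=np.array([531.97,106.45,310.1])
g=cv2.cvtColor(im,cv2.COLOR_RGB2HSV)
def cost(q):
    p=[T[0]+q[0]*np.cos(np.radians(8)),T[1]+q[0]*np.sin(np.radians(8)),8,q[1]]; S=sil("side",p,q[2]); return 1-(W*np.minimum(M,S)).sum()/(W*np.maximum(M,S)).sum()
r=min((minimize(cost,[x,0,209.5],method="Nelder-Mead",options=dict(initial_simplex=np.array([[x,0,209.5]]*4)+np.vstack([np.zeros(3),np.diag([4,3,4])]))) for x in(-3,0,4)),key=lambda r:r.fun); print(r.x,r.fun)
q=r.x;S=(sil("side",[T[0]+q[0],T[1]+q[0]*.14,8,q[1]],q[2])>.5).astype(np.uint8)
S0=(sil("side",[T[0],T[1],8,0],209.5)>.5).astype(np.uint8)
big=cv2.resize(im,None,fx=6,fy=6,interpolation=cv2.INTER_CUBIC)
for m,col in((S,(0,255,0)),(S0,(255,0,0)),(M.astype(np.uint8),(0,0,255))): cv2.drawContours(big,cv2.findContours(cv2.resize(m,None,fx=6,fy=6,interpolation=cv2.INTER_NEAREST),0,2)[0],-1,col,1)
cv2.imwrite("pics/f10.png",big[730:1180,1400:1750,::-1])
```

```text
[ -0.89004975   0.8253734  208.60717282] 0.034195111479130236
```

View pics/f10.png

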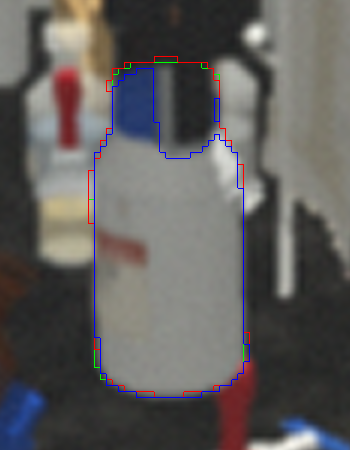

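View pics/t10.png

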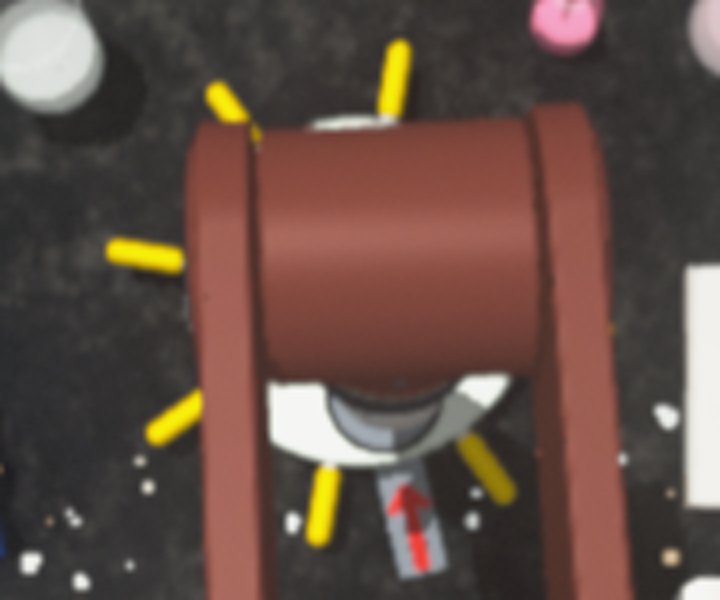

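Run:
```python
from bt import *
I=np.array([532.3,105.1])
move_l([*I,200],speed=120); move_l([*I,158],speed=70); wait(.3)
o=get_obs(); print(o['t'],o['tcp_pos'],o['wrist_force'],o['grip_width'])
f0=np.mean([ (wait(.03),get_obs()['wrist_force'])[1] for _ in range(5)],0); corr=I-o['tcp_pos'][:2]; print(f0,corr)
z=158
s=get_image("side");crop("side",s,190,110,190,150,4,"pics/s11.png")
while z>145:
    z-=1.0 if z>152 else .7
    move_l([*(I+corr*.8),z],speed=20); wait(.06)
    o=get_obs(); f=o['wrist_force']-f0; print(round(z,1),o['tcp_pos'].round(1),f.round(1))
    if f[2]>4: break
s=get_image("side");crop("side",s,190,130,190,150,4,"pics/s12.png"); print(get_obs()['t'])
```

```text
19.5083 [532.69229414 105.14533438 158.55845285] [-0.00739153  0.73676421 -2.66457923] 39.187284677781186
[ 0.03891682 -0.06362403 -2.8580782 ] [-0.39229414 -0.04533438]
157.0 [531.9 105.  156.9] [ 0.3  0.  -0.6]
156.0 [532.  105.1 155.9] [-0.2 -0.7 -0.4]
155.0 [532.  105.1 154.9] [-0.3  0.3  0.3]
154.0 [532.  105.1 154. ] [-0.5 -0.2 -0. ]
153.0 [532.  105.1 152.9] [ 0.5 -0.5 -0. ]
152.0 [531.9 105.1 151.9] [ 0.8  0.6 -0.4]
151.3 [531.9 105.1 151.3] [-0.7  0.6  0.6]
150.6 [532.1 105.1 150.7] [-0.1 -0.1 -0.5]
149.9 [532.4 105.1 150.6] [ 0.3 -0.8  4.6]
22.55
```

View pics/s12.png

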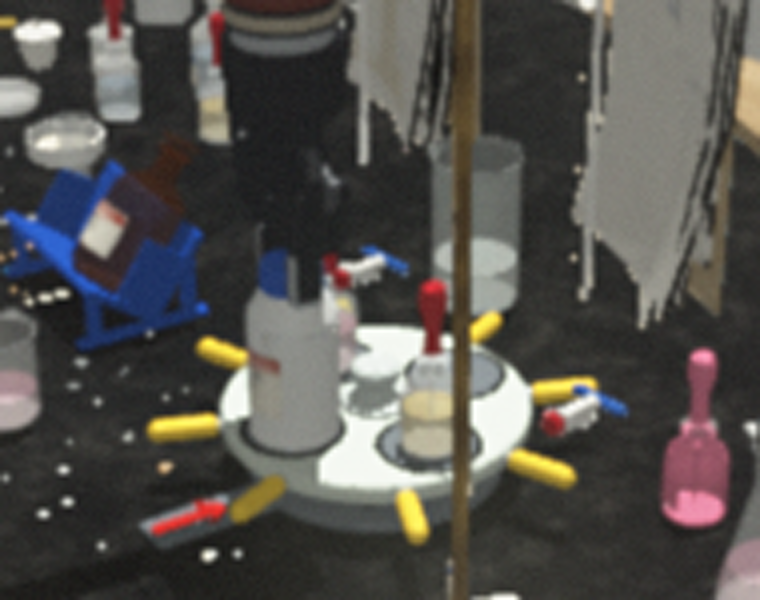

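Run:
```python
from car import *
grip(60); wait(.2); o=get_obs(); print(o['t'],o['tcp_pos'],o['grip_width'],o['wrist_force'])
p=o['tcp_pos']; move_l([p[0],p[1],215],speed=60); move_l([p[0],p[1],310],speed=150)
goto([420,360,320],[180,0,74]); wait(.3)
t=get_image("top");s=get_image("side"); crop("side",s,190,130,190,150,4,"pics/s13.png");crop("top",t,80,110,300,200,2.6,"pics/t13.png");crop("top",t,210,125,140,150,4,"pics/t14.png")
c=np.array([595,120.9]); cc,a,e,n=disc(t,"top",c); print(cc,a,red_dir(t,cc)); print(disc(s,"side",c)[:2])
np.save("t13.npy",t);np.save("s13.npy",s)
for cam in("top","side"):
    im=get_image(cam); r=regions_of("capped_bottle",cam); print([(x['score'],x['extent']) for x in r]); r=[x for x in r if abs(x['extent'][0]-275)<50]; np.save(f"r13_{cam}.npy",r[0]['region'])
print(get_obs()['t'])
from bot import *
M={k:np.load(f"r13_{k}.npy").astype(float) for k in("top","side")}
for cams in(("top",),("side",)):
    def cost(q): return sum(1-np.minimum(M[k],sil(k,[*q,0,0],48)).sum()/np.maximum(M[k],sil(k,[*q,0,0],48)).sum() for k in cams)
    r=minimize(cost,[532,105],method="Nelder-Mead",options=dict(initial_simplex=[[532,105],[540,105],[532,113]])); d=r.x-cc; print(cams,r.x,r.fun,np.hypot(*d),np.degrees(np.arctan2(d[1],d[0])))
```

```text
23.0917 [532.00007867 105.06000332 149.86227293] 60.237704551000284 [-0.87192716 -0.22074312 -0.16302423]
[595.08407664 120.97288999] 36.4781717447577 (np.float64(-165.6679300350421), np.float64(-166.96318132140257), 95, array([-138.49231389,  -35.38381428]))
(array([594.08360777, 123.16289882]), np.float64(36.61148967405552))
[(0.59, [286.3, 220.6, 29.8, 29.4])]
[(0.63, [261.9, 218.4, 21.6, 54.2]), (0.26, [280.8, 236.6, 106.7, 57.4])]
26.7833
('top',) [532.18079519 103.25893688] 0.043750074002154915 65.34988103399019 -164.27245199406545
('side',) [529.23425293 101.84844971] 0.05891401651515327 68.570718957947 -163.8053776585198
```

View pics/s13.png

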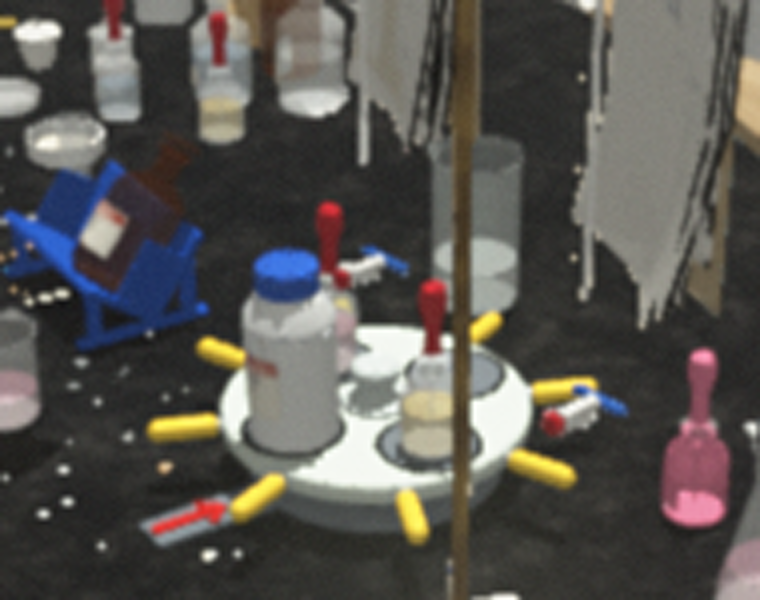

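View pics/t14.png

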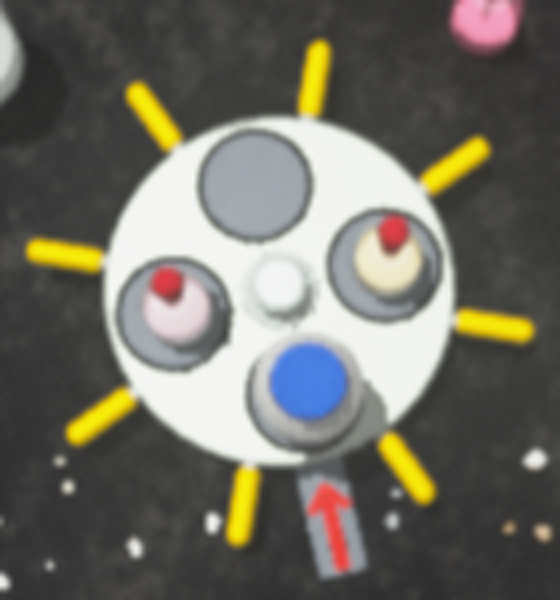

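View pics/t13.png

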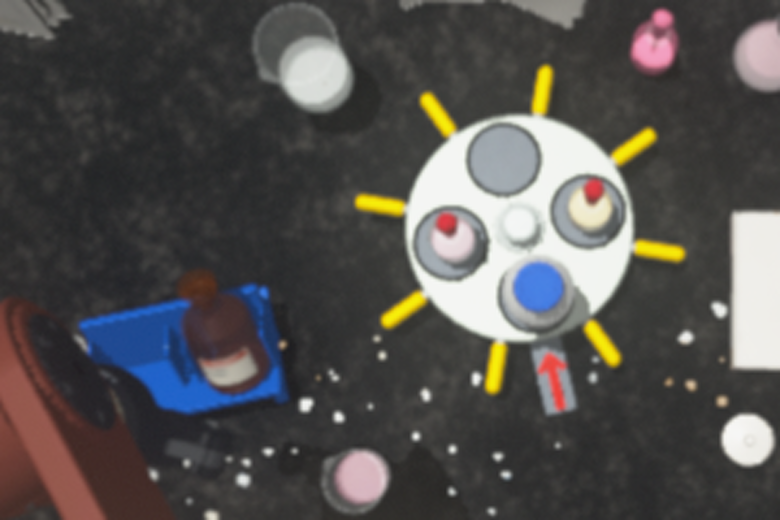

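Run:
```python
from station import *
print(get_obs()['wrist_force']); sign_off()
```

```text
[ 0.20231035  0.7126767  -0.15725013]
the job is handed in; nothing more can be done
```

I turned the carousel so an empty bay lines up with the red arrow, then stood the white blue-capped bottle upright in that bay. The job was handed in at about 27 s of the 61 s allowed.

- **Carousel:** I gripped one yellow spoke and turned the disc about 7°. In the last top picture the bay sits at -166.0°. The arrow measures -165.7° from its position and -167.0° from its own direction, so the bay is in line to within about 1°.
- **Bottle:** I lifted it along its axis by the cap and brought it upright over the bay. I then lowered it in steps of 1 mm or less until the wrist felt about 4.6 N of contact, and released it there. The arm read (532, 105) mm at release, against an index point of (531.9, 105.2).
- **Position check, some disagreement:** Fitting the bottle's outline after release gave (532.2, 103.3) from the top camera and (529.2, 101.8) from the side camera. The top fit is about 2 mm off centre and the side fit about 4 mm. The side camera is the less certain of the two, because its estimate of the carousel axis is also about 2 mm off the top camera's. In both pictures the bottle looks upright and centred in its ring.
- **Everything else:** Both dropper bottles are standing in their bays and the amber bottle is still in the rack. The glassware in view looks unmoved; I checked it by eye only. The arm ended clear of everything, with under 1 N at the wrist.

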